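Clip the red chalk pen into its spring holder

TASK

Put the red chalk pen away in the pen holder: bring it over the two pairs of steel spring fingers, lying level along the holder, and press it straight down from above until both pairs snap around it and it rests fully home on the holder's two saddles, about centred along the holder (either way round). Let go of it, and leave the white chalk pen where it lies.

Things in the scene. Friction and masses are not known exactly. Their poses are not given: they have to be found in the camera images.
- red_pen_center (a point): Centre of the red chalk pen (red barrel, black cap): round, 15 mm thick, 134 mm long, 20 to 30 g, lying loose on the worktop. The point is on its axis, half-way along, 7.5 mm above the worktop as it lies. y axis along the pen (cap, 34 mm long, 14.4 mm thick, at the -y end); x across.
- white_pen_center (a point): Centre of the white chalk pen (white barrel, black cap), same size and axes as the red one. A bystander that stays where it lies.
- holder_seat (a point): Where the pen's centre lies when home in the holder, 40 mm above the worktop; y along the pen's place, x across, z up. Two pairs of steel spring fingers stand 40 mm either side along y, each 12 mm wide along y, with a black saddle under the pen. Between the pairs the middle 65 mm of the pen is free for a gripper, with 31 mm of air below this point.
- holder_mouth (a point): 16 mm above holder_seat, same axes: middle of the spring fingers' tops. Here each pair's mouth is about 28 mm wide; it narrows to an 11 mm gap between two lips 10 mm lower. Pushed down, a pen spreads the lips and they close over it; both pairs together take about 5 to 8 N. Without a push it stops on the lips, its centre about 11 mm above holder_seat.
- pen_holder: The pen holder, fixed to the worktop: dark wooden base plate 64 mm (x) by 150 mm (y), its top 9 mm above the worktop, carrying two black saddles with a pair of upright steel spring fingers on each; highest point 57 mm. Origin: centre of its underside.

How it is judged:
By the outcome, as a careful person would: the job done as asked, in the order asked, and still so for the second after the job is handed in, with the robot touching nothing.
It also fails if it takes over 35 s, if anything falls off the work surface, if the arm or the gripper's body presses on something with over 40 N, if the wrist force passes 120 N, or if a joint passes its speed limit or range.

ROBOT

A 6-joint arm with a two-finger parallel gripper is mounted at the origin on a cart in front of the work surface, level with it; the furniture and walls round the work are solid. World frame = base frame: x ahead of the robot, y to its left, z up, the work surface at z = 0. Lengths are in mm, angles in rad, forces in N, time in s.
With the tool pointing down it reaches from about 200 to 875 mm from the base axis. Payload 3.4 kg.
Tool frame: the origin (TCP) lies at the very end of the fingers, on their centre line; the grasp point (between the pads) lies 19 mm behind it; z points along the fingers, y is the direction in which the jaws open and shut (so a half turn about z gives the same grasp; the last joint's range is limited). The gripper opens to 94 mm and grips with 3 to 60 N. Pads are 16 mm wide; open, the fingers measure 119 mm over their backs; the gripper's body (75 mm by 177 mm) begins 78 mm behind the grasp point.
Start: joints at [-1.361, 0.276, 1.505, -0, 1.361, -0.121], TCP at [186.76, -543.862, 205.493] pointing down, gripper open.
Joint ranges: [-2.89, 2.89], [-0.75, 2.08], [0.22, 2.7], [-1.18, 4.32], [0.11, 2.71], [-2.7, 2.7]. Speed limits (rad/s): [2.57, 2.57, 3.14, 3.14, 3.14, 3.14].

INTERFACE

Orientations are given as a rotation vector (axis times angle).
In Python, from rig import ctrl, optics gives the robot as it stands. The module is installed in compiled form; this text tells all that it offers.
- The arm moves only by the tool move_arm, never from a script. Its argument "moves" is a list of rows, each an object of numbers: "jaw": the opening, from 0 (shut) to 1 (fully open); "tx", "ty", "tz": the shift along the tool's x, y, z in mm; "roll": the turn about the tool's z in degrees. In form: [{"jaw": .., "tx": .., "ty": .., "tz": .., "roll": ..}, ...]. A call has 1 to 10 rows; each row shifts and turns the commanded pose from where the row before left it, along the tool's axes as they then stand; what a row does not reach is not made up. A row lasts 1/10 s, in which the tool goes at most 50 mm and 8.59 degrees, less where a joint would pass 70% of its speed; a pose out of reach is approached as far as the arm can. A call is refused whole if a number of a shift passes 50 or a number of a turn 8.59, either way. A call with a gripper value outside its range is refused whole. The fingers move at their own pace and stop on an object; "squeeze" is the grip in N (left out, the last holds). Time passes only in rows, so rows that do not move let the fingers close. It gives the time, the measured TCP pose, the force and the opening at its end, in the units of the state.
- ctrl.get_state(): the state, without advancing time (a new reading comes with each control period).
- optics.get_image(name): name is "scene" or "top" or "wrist"; returns a dict with "frame" (400x640x3 uint8, red, green, blue), "mtx" (3x3 intrinsics, pixels), "rvec" (rotation vector, rad) and "tvec" (3), from world to camera coordinates, as OpenCV has them. Camera axes: x right, y down, z forward; pixel columns grow to the right and rows downward; lengths in mm; the calibration is good to about 2 mm. A picture is of the moment at which its call begins. There is no depth.
- ctrl.hand_in(): hands the job in, once; it reports no verdict.
The state is a dict: "clock": time; "joint_positions": joint angles; "qvel": joint speeds; "tau": joint torques, N m; "tcp_pos": TCP position; "orientation": TCP orientation; "contact_force": force on the tool from outside, world axes, zero at the start; "ft_torque": the same for the moment, N m; "finger_gap": opening from 0.0 (shut) to 1.0 (fully open).
Only numpy, scipy, OpenCV 4.12 (cv2) and the standard library are available. Lean on these libraries where they do the work, as an engineer would, in place of code of your own. Each camera call takes 0.05 s, during which the arm holds its last target.

## Working session

There is one attempt and no reset: what is moved stays moved. The work goes in short steps, Python scripts to look and compute and a tool call to move; the robot and the scene stay as the last step left them, time stands still between calls to the robot, and variables do not carry over. Pictures are saved under pics/ and viewed, and the job is handed in when it is done.

Besides the shell and the picture viewer there is one more tool, called after "Call:" as name(argument=value, ...) on one line, values as JSON. move_arm: Moves the arm, as the interface text tells. Its arguments: {"type":"object","properties":{"moves":{"type":"array","items":{"type":"object","properties":{"jaw":{"type":"number"},"tx":{"type":"number"},"ty":{"type":"number"},"tz":{"type":"number"},"roll":{"type":"number"}}}},"squeeze":{"type":"number"}},"required":["moves"]}

```bash
mkdir -p pics; python3 - <<'E'
from rig import ctrl, optics
import cv2,numpy as np,pickle
s=ctrl.get_state();print(s)
d={}
for n in("scene","top","wrist"):
    i=optics.get_image(n);d[n]=i
    cv2.imwrite(f"pics/{n}0.png",i["frame"][:,:,::-1])
    R=cv2.Rodrigues(np.array(i["rvec"],float))[0];print(n,np.round(-R.T@np.array(i["tvec"]).ravel(),0),i["mtx"][0][0])
pickle.dump(d,open("d0.pkl","wb"))
E
```

```text
{'clock': 0.0, 'joint_positions': array([-1.36099749e+00,  2.76577591e-01,  1.50608920e+00,  2.67957957e-05,
        1.36066404e+00, -1.20984367e-01]), 'qvel': array([ 0.00070607, -0.00168531, -0.00040987, -0.00181584,  0.00020161,
        0.00071048]), 'tau': array([-3.98381680e-04, -4.04581976e+01, -2.37225527e+01,  7.00922753e-02,
        3.45500722e-02, -1.47053247e-04]), 'tcp_pos': array([ 186.65093948, -543.29332819,  204.63215315]), 'orientation': array([-3.09700988e+00, -5.16932657e-01,  8.00455138e-05]), 'contact_force': array([-0.21516824, -0.68693116, -0.37010019]), 'ft_torque': array([ 0.02945274, -0.0324274 , -0.02624968]), 'finger_gap': 0.999008261221024}
scene [  4. 810. 459.] 362.9583041760988
top [354. 247. 895.] 391.05573755665716
wrist [ 260. -517.  384.] 281.4719244322671
```

View pics/scene0.png

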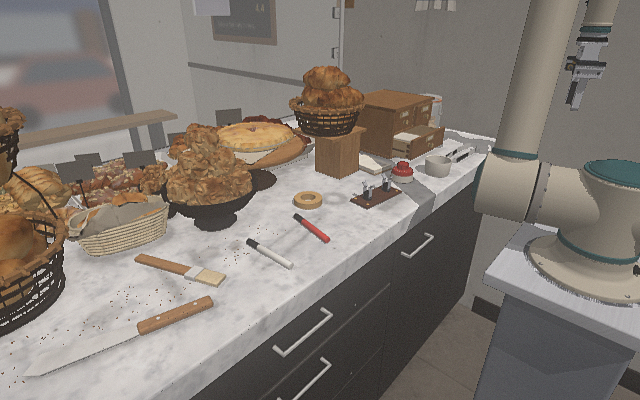

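View pics/top0.png

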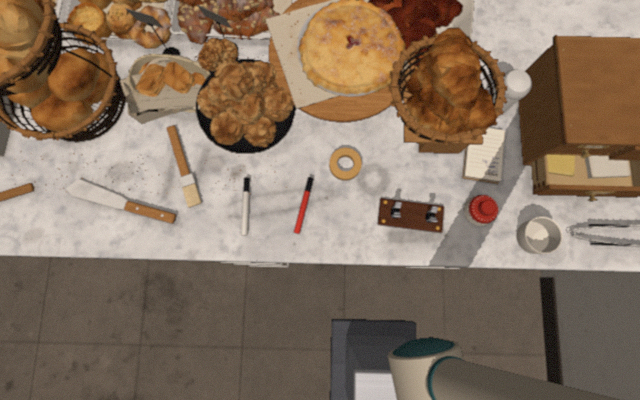

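View pics/wrist0.png

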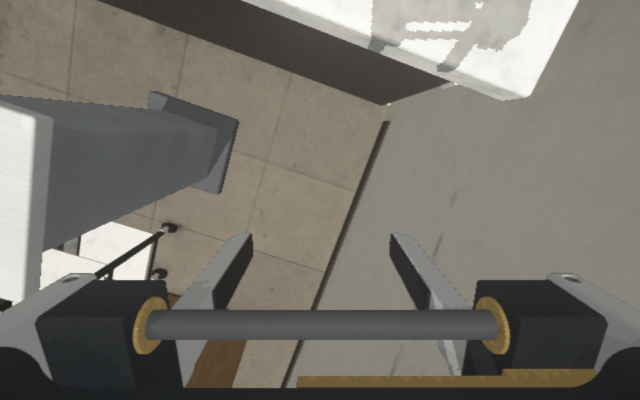

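The top view shows the red pen from about (297,233) to (310,177), cap at the upper end. The white pen is near (246,205), and the holder near (411,214) with finger pairs at about (397,210) and (432,214). Next I measure these in both views.

```bash
cat > h.py <<'E'
import numpy as np,cv2
def ray(i,uv):
    R=cv2.Rodrigues(np.array(i["rvec"],float))[0];t=np.array(i["tvec"],float).ravel()
    return -R.T@t, R.T@np.linalg.inv(np.array(i["mtx"]))@np.array([uv[0],uv[1],1.])
def onz(i,uv,z):
    c,d=ray(i,uv);return c+d*(z-c[2])/d[2]
def proj(i,p):
    return cv2.projectPoints(np.array(p,float).reshape(-1,3),np.array(i["rvec"],float),np.array(i["tvec"],float),np.array(i["mtx"],float),None)[0].reshape(-1,2)
E
python3 - <<'E'
from h import *;import pickle
d=pickle.load(open("d0.pkl","rb"))
t=d["top"];f=t["frame"]
c=f[160:260,220:460];cv2.imwrite("pics/c1.png",cv2.resize(c,None,fx=3.3,fy=3.3,interpolation=cv2.INTER_CUBIC)[:,:,::-1])
c=d["scene"]["frame"][160:270,230:430];cv2.imwrite("pics/c2.png",cv2.resize(c,None,fx=4,fy=4,interpolation=cv2.INTER_CUBIC)[:,:,::-1])
for n,x0,x1,y0,y1 in(("top",285,320,170,240),("scene",285,335,205,250)):
    g=d[n]["frame"].astype(int);m=np.zeros(g.shape[:2],np.uint8)
    s=g[y0:y1,x0:x1]
    red=(s[...,0]>100)&(s[...,0]-s[...,1]>70); blk=s.max(2)<60
    for nm,q in(("red",red),("blk",blk)):
        ys,xs=np.nonzero(q);P=np.c_[xs+x0,ys+y0].astype(float);c0=P.mean(0);v=np.linalg.svd(P-c0)[2][0] if len(P)<3000 else 0
        k=(P-c0)@v;a,b=c0+v*k.min(),c0+v*k.max();print(n,nm,len(P),a,b,onz(d[n],a,7.5).round(1),onz(d[n],b,7.5).round(1))
# holder base: brown mask in top
g=f[190:240,370:450];hsv=cv2.cvtColor(g,cv2.COLOR_RGB2HSV)
m=((g.astype(int)[...,0]-g.astype(int)[...,2]>20)&(g[...,0]<150)).astype(np.uint8)
m=cv2.morphologyEx(m,cv2.MORPH_CLOSE,np.ones((9,9)))
cs=max(cv2.findContours(m,0,2)[0],key=cv2.contourArea)
r=cv2.minAreaRect(cs);bx=cv2.boxPoints(r)+[370,190];print(r)
w=np.array([onz(t,p,9)[:2] for p in bx]);print(w.round(1),w.mean(0),np.linalg.norm(np.diff(w,axis=0),axis=1))
E
```

```text
top red 225 [306.85900823 190.70664568] [296.1652663  232.29959542] [544.4 274.5   7.5] [447.1 295.8   7.5]
top blk 56 [310.455675   177.86453307] [307.46842812 189.86770695] [575.3 267.    7.5] [546.5 273.1   7.5]
scene red 141 [302.5292876  219.33942899] [328.73196117 240.33452263] [551.2 270.3   7.5] [443.6 296.    7.5]
scene blk 3 [293.92706641 214.7591167 ] [296.95249194 213.84309155] [582.8 268.9   7.5] [580.6 260.5   7.5]
((40.878196716308594, 25.19396209716797), (66.033203125, 27.417858123779297), 7.35237979888916)
[[469.4 113.4]
 [532.9 105.2]
 [517.  -45.6]
 [454.  -35.5]] [493.32615517  34.38530211] [ 64.00404931 151.64216264  63.86068768]
```

View pics/c1.png

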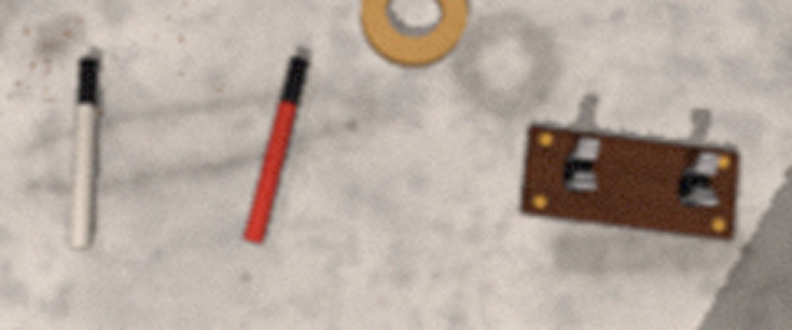

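View pics/c2.png

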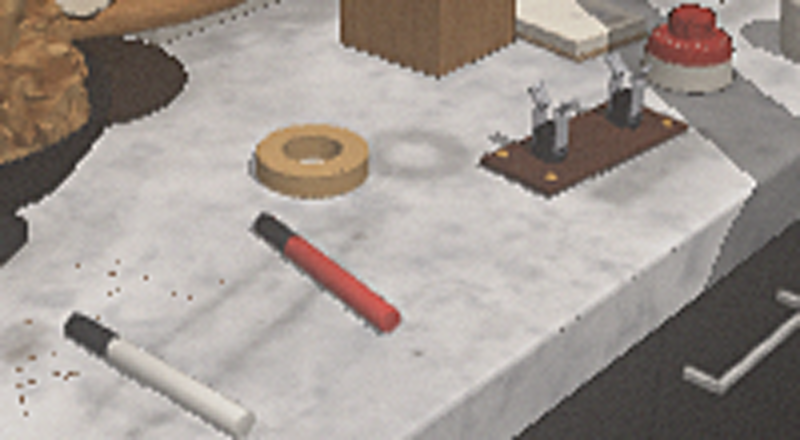

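Call:
move_arm(moves=[{"jaw": 0.6,"tx": 28.8,"ty": -33.7},{"tx": 28.8,"ty": -33.7},{"tx": 28.8,"ty": -33.7},{"tx": 28.8,"ty": -33.7},{"tx": 28.8,"ty": -33.7},{"tx": 28.8,"ty": -33.7},{"tx": 28.8,"ty": -33.7},{"tx": 28.8,"ty": -33.7},{"tx": 28.8,"ty": -33.7},{"tx": 28.8,"ty": -33.7}], squeeze=55)

```text
validation failed for argument at $.mo...
```

```bash
python3 - <<'E'
from rig import ctrl, optics
from h import *
s=ctrl.get_state();print(s["clock"],s["tcp_pos"],s["orientation"],s["finger_gap"],s["joint_positions"])
i=optics.get_image("wrist");cv2.imwrite("pics/w1.png",i["frame"][:,:,::-1])
import pickle;d=pickle.load(open("d0.pkl","rb"));t=d["top"]
for z in(60,150,220):print(z,[onz(t,p,z)[:2].round() for p in((440,148),(395,110),(310,177))])
E
```

```text
0.15 [ 186.67143749 -543.40009245  204.82631894] [-3.09734409e+00 -5.17092089e-01  1.19116977e-04] 1.0000752902579486 [-1.36097349e+00  2.76428400e-01  1.50581551e+00 -1.47851330e-05
  1.36073248e+00 -1.21016778e-01]
60 [array([639., -21.]), array([726.,  78.]), array([564., 267.])]
150 [array([608.,   8.]), array([686.,  97.]), array([542., 265.])]
220 [array([584.,  30.]), array([655., 111.]), array([524., 263.])]
```

View pics/w1.png

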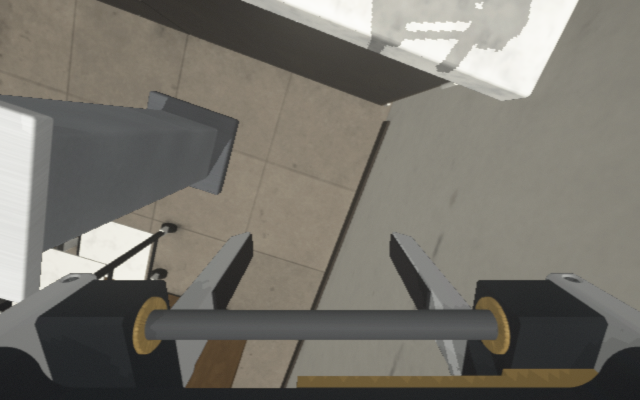

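Call:
move_arm(moves=[{"jaw": 0.6,"tx": 28.8,"ty": -33.7,"tz": 0,"roll": 0},{"jaw": 0.6,"tx": 28.8,"ty": -33.7,"tz": 0,"roll": 0},{"jaw": 0.6,"tx": 28.8,"ty": -33.7,"tz": 0,"roll": 0},{"jaw": 0.6,"tx": 28.8,"ty": -33.7,"tz": 0,"roll": 0},{"jaw": 0.6,"tx": 28.8,"ty": -33.7,"tz": 0,"roll": 0},{"jaw": 0.6,"tx": 28.8,"ty": -33.7,"tz": 0,"roll": 0},{"jaw": 0.6,"tx": 28.8,"ty": -33.7,"tz": 0,"roll": 0},{"jaw": 0.6,"tx": 28.8,"ty": -33.7,"tz": 0,"roll": 0},{"jaw": 0.6,"tx": 28.8,"ty": -33.7,"tz": 0,"roll": 0},{"jaw": 0.6,"tx": 28.8,"ty": -33.7,"tz": 0,"roll": 0}], squeeze=55)

```text
clock: 1.2
tcp_pos: [349.9, -129.9, 205.6]
orientation: [3.098, 0.516, 0.001]
contact_force: [1.8, -0.2, 0.5]
finger_gap: 0.603
```

```bash
python3 - <<'E'
from rig import ctrl, optics
from h import *
i=optics.get_image("wrist");cv2.imwrite("pics/w1b.png",i["frame"][:,:,::-1])
import pickle;d=pickle.load(open("d0.pkl","rb"))
# basket in scene: near rim & block top/bottom, using two-view rays
for p in((290,102),(363,100),(340,178),(315,135),(362,130)):
    c,v=ray(d["scene"],p);print(p,[(c+v*k/np.linalg.norm(v)).round() for k in(850,950,1050)])
s=d["scene"]["frame"];t=d["top"]["frame"]
cv2.imwrite("pics/b.png",np.vstack([cv2.resize(s[60:190,270:450],None,fx=2.2,fy=2.2)[:,:,::-1],cv2.resize(t[20:150,360:540],None,fx=2.2,fy=2.2)[:,:,::-1]]))
E
```

```text
(290, 102) [array([611., 243., 278.]), array([683., 176., 257.]), array([754., 110., 236.])]
(363, 100) [array([489., 134., 284.]), array([546.,  54., 264.]), array([603., -25., 243.])]
(340, 178) [array([491., 204., 115.]), array([548., 133.,  74.]), array([606.,  62.,  34.])]
(315, 135) [array([559., 217., 207.]), array([624., 147., 177.]), array([689.,  77., 148.])]
(362, 130) [array([478., 146., 220.]), array([534.,  68., 192.]), array([589., -10., 164.])]
```

View pics/w1b.png

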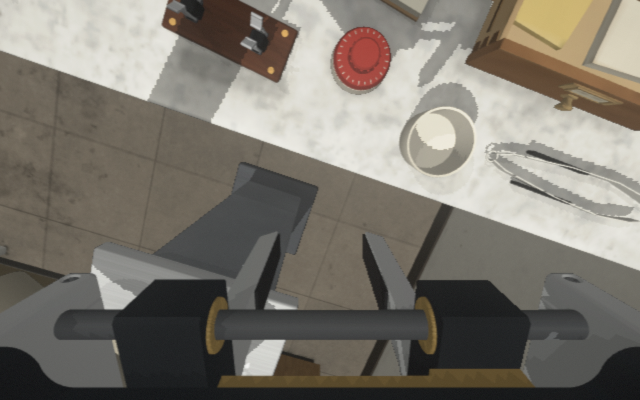

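View pics/b.png

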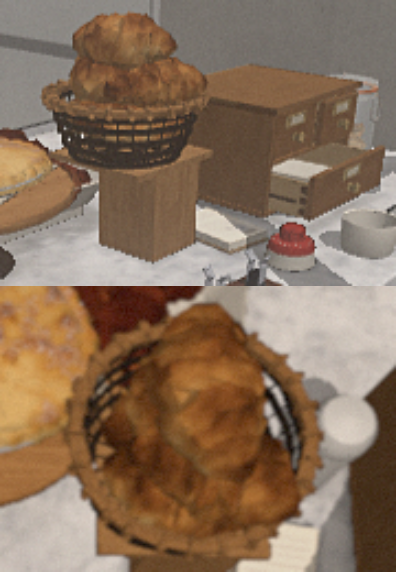

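```bash
python3 - <<'E'
from h import *
import pickle;d=pickle.load(open("d0.pkl","rb"));t=d["top"]
for h in range(140,260,20):
    a=onz(t,(448,88),h);f=onz(t,(442,140),h);print(h,a.round(),f.round(),proj(d["scene"],a).round(),proj(d["scene"],f).round())
E
```

```text
140 [742. -16. 140.] [628.  -0. 140.] [[323. 127.]] [[349. 136.]]
160 [732.  -9. 160.] [621.   6. 160.] [[324. 122.]] [[349. 130.]]
180 [721.  -2. 180.] [614.  13. 180.] [[325. 117.]] [[350. 124.]]
200 [711.   5. 200.] [607.  20. 200.] [[326. 111.]] [[351. 118.]]
220 [701.  12. 220.] [599.  26. 220.] [[327. 105.]] [[352. 112.]]
240 [691.  19. 240.] [592.  33. 240.] [[329.  99.]] [[353. 105.]]
```

Call:
move_arm(moves=[{"jaw": 0.6,"tx": 28.8,"ty": -33.7,"tz": 0,"roll": 0},{"jaw": 0.6,"tx": 28.8,"ty": -33.7,"tz": 0,"roll": 0},{"jaw": 0.6,"tx": 28.8,"ty": -33.7,"tz": 0,"roll": 0},{"jaw": 0.6,"tx": 28.8,"ty": -33.7,"tz": 0,"roll": 0},{"jaw": 0.6,"tx": 28.8,"ty": -33.7,"tz": 0,"roll": 0},{"jaw": 0.6,"tx": 28.8,"ty": -33.7,"tz": 0,"roll": 0},{"jaw": 0.6,"tx": 28.8,"ty": -33.7,"tz": 0,"roll": 0},{"jaw": 0.6,"tx": 28.8,"ty": -33.7,"tz": 0,"roll": 0},{"jaw": 0.6,"tx": 28.8,"ty": -33.7,"tz": 0,"roll": 0},{"jaw": 0.6,"tx": 28.8,"ty": -33.7,"tz": 0,"roll": 0}], squeeze=55)

```text
clock: 2.25
tcp_pos: [513.0, 282.2, 205.2]
orientation: [3.098, 0.518, -0.0]
contact_force: [0.5, -0.1, 0.1]
finger_gap: 0.597
```

Call:
move_arm(moves=[{"jaw": 0.6,"tx": 0,"ty": 0,"tz": 0,"roll": -8.5},{"jaw": 0.6,"tx": 0,"ty": 0,"tz": 0,"roll": -8.5},{"jaw": 0.6,"tx": 0,"ty": 0,"tz": 0,"roll": -8.5},{"jaw": 0.6,"tx": 0,"ty": 0,"tz": 0,"roll": -8.5},{"jaw": 0.6,"tx": 0,"ty": 0,"tz": 0,"roll": -8.5},{"jaw": 0.6,"tx": 0,"ty": 0,"tz": 0,"roll": -8.5},{"jaw": 0.6,"tx": 0,"ty": 0,"tz": 0,"roll": -8.5},{"jaw": 0.6,"tx": 0,"ty": 0,"tz": 0,"roll": -8.5},{"jaw": 0.6,"tx": 0,"ty": 0,"tz": 0,"roll": -8.5}])

```text
clock: 3.15
tcp_pos: [512.7, 280.3, 205.1]
orientation: [-2.106, -2.331, 0.001]
contact_force: [0.2, -0.1, 0.0]
finger_gap: 0.599
```

Call:
move_arm(moves=[{"jaw": 0.6,"tx": 0,"ty": 0,"tz": 0,"roll": -8.5},{"jaw": 0.6,"tx": 0,"ty": 0,"tz": 0,"roll": -8.5},{"jaw": 0.6,"tx": 0,"ty": 0,"tz": 0,"roll": -8.5},{"jaw": 0.6,"tx": 0,"ty": 0,"tz": 0,"roll": -8.5},{"jaw": 0.6,"tx": 0,"ty": 0,"tz": 0,"roll": -8.5},{"jaw": 0.6,"tx": 0,"ty": 0,"tz": 0,"roll": -8.5},{"jaw": 0.6,"tx": 0,"ty": 0,"tz": 0,"roll": -8.5},{"jaw": 0.6,"tx": 0,"ty": 0,"tz": 0,"roll": -8.5},{"jaw": 0.6,"tx": 0,"ty": 0,"tz": 0,"roll": -4},{"jaw": 0.6,"tx": 0,"ty": 0,"tz": 0,"roll": 0}])

```text
clock: 4.15
tcp_pos: [512.6, 280.3, 205.1]
orientation: [-0.344, -3.122, 0.001]
contact_force: [0.3, -0.4, 0.1]
finger_gap: 0.604
```

```bash
python3 - <<'E'
from rig import ctrl, optics
from h import *
import pickle
s=ctrl.get_state();R=cv2.Rodrigues(s["orientation"])[0];print(s["clock"],s["tcp_pos"],R.round(4),s["finger_gap"],s["joint_positions"],np.degrees(np.arctan2(R[1,0],R[0,0])))
i=optics.get_image("wrist");cv2.imwrite("pics/w2.png",i["frame"][:,:,::-1]);pickle.dump(i,open("w2.pkl","wb"))
E
```

```text
4.15 [512.62083923 280.34668037 205.14097262] [[-9.761e-01  2.175e-01 -5.000e-04]
 [ 2.175e-01  9.761e-01 -4.000e-04]
 [ 4.000e-04 -5.000e-04 -1.000e+00]] 0.6037531252463253 [ 3.81474247e-01  2.90435068e-01  1.48484745e+00 -1.27432273e-04
  1.36694058e+00 -9.70013442e-01] 167.43601508788188
```

View pics/w2.png

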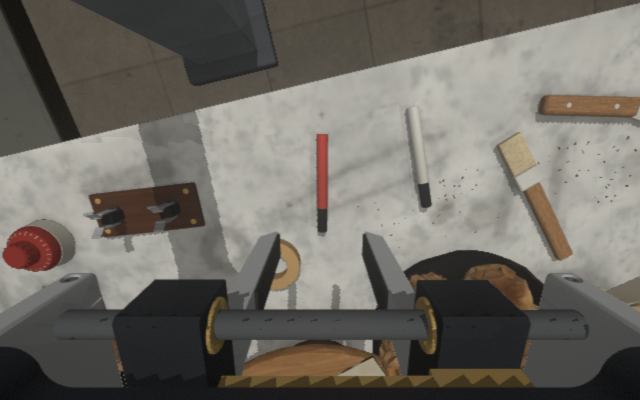

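```bash
python3 - <<'E'
from h import *
import pickle
i=pickle.load(open("w2.pkl","rb"));g=i["frame"].astype(int)
x0,y0=305,125;s=g[y0:240,x0:340]
m=((s[...,0]-s[...,1]>60)|(s.max(2)<60)).astype(np.uint8)
n,l,st,_=cv2.connectedComponentsWithStats(m);k=1+st[1:,4].argmax();ys,xs=np.nonzero(l==k)
P=np.c_[xs+x0,ys+y0].astype(float);c=P.mean(0);v=np.linalg.svd(P-c,full_matrices=False)[2][0];q=(P-c)@v
a=onz(i,c+v*(q.min()-.5),7.5);b=onz(i,c+v*(q.max()+.5),7.5);print(a,b,(a+b)/2,np.linalg.norm(a-b),np.degrees(np.arctan2(*(a-b)[[1,0]])))
m=((g[...,0]-g[...,2]>25)&(g[...,0]<130)).astype(np.uint8);m[:,:75]=0;m[:,220:]=0;m[:170]=0;m[250:]=0
m=cv2.morphologyEx(m,cv2.MORPH_CLOSE,np.ones((11,11)))
cs=max(cv2.findContours(m,0,2)[0],key=cv2.contourArea);bx=cv2.approxPolyDP(cv2.convexHull(cs),6,True).reshape(-1,2);print(bx)
w=np.array([onz(i,p,9)[:2] for p in bx]);print(w.round(1),w.mean(0),np.linalg.norm(w-np.roll(w,1,0),axis=1))
E
```

```text
[444.39720414 297.60184487   7.5       ] [576.69604407 267.70150277   7.5       ] [510.54662411 282.65167382   7.5       ] 135.6355908504873 167.26476186755525
[[152 189]
 [160 219]
 [152 230]
 [103 235]
 [ 89 196]]
[[465.5  55.5]
 [508.4  50.3]
 [521.5  33.1]
 [513.4 -38. ]
 [455.9 -32.6]] [492.91584197  13.65739384] [88.6238768  43.27077253 21.52423298 71.58049475 57.75266455]
```

Call:
move_arm(moves=[{"jaw": 0.6,"tx": 2.3,"ty": 1.4,"tz": 40,"roll": 0},{"jaw": 0.6,"tx": 0,"ty": 0,"tz": 45,"roll": 0},{"jaw": 0.6,"tx": 0,"ty": 0,"tz": 45,"roll": 0},{"jaw": 0.6,"tx": 0,"ty": 0,"tz": 35,"roll": 0},{"jaw": 0.6,"tx": 0,"ty": 0,"tz": 20,"roll": 0},{"jaw": 0.6,"tx": 0,"ty": 0,"tz": 10,"roll": 0},{"jaw": 0.6,"tx": 0,"ty": 0,"tz": 4,"roll": 0},{"jaw": 0.6,"tx": 0,"ty": 0,"tz": 2.5,"roll": 0},{"jaw": 0.6,"tx": 0,"ty": 0,"tz": 0,"roll": 0}])

```text
clock: 5.1
tcp_pos: [511.5, 282.8, 4.8]
orientation: [0.344, 3.121, 0.001]
contact_force: [-0.7, -0.4, -0.5]
finger_gap: 0.596
```

```bash
python3 - <<'E'
from rig import ctrl, optics
from h import *
s=ctrl.get_state();print(s["tcp_pos"],s["contact_force"])
i=optics.get_image("wrist");cv2.imwrite("pics/w3.png",i["frame"][:,:,::-1])
E
```

```text
[511.5049362  282.81940352   4.81763358] [-0.68224794 -0.35492239 -0.47763179]
```

View pics/w3.png

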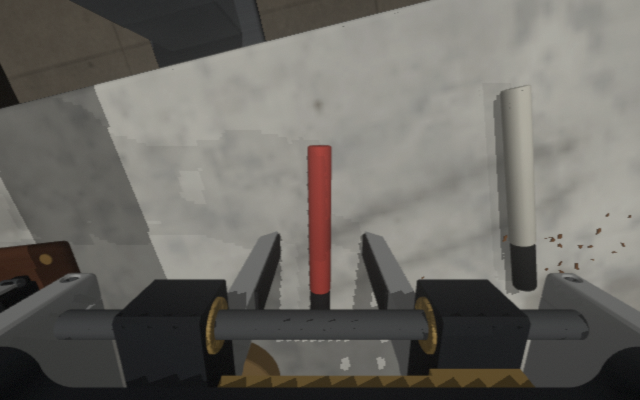

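The red pen lies between the fingers, about x=320. I lower slightly and close.

Call:
move_arm(moves=[{"jaw": 0.6,"tx": 0,"ty": 0,"tz": 2.5,"roll": 0},{"jaw": 0.3,"tx": 0,"ty": 0,"tz": 0,"roll": 0},{"jaw": 0.1,"tx": 0,"ty": 0,"tz": 0,"roll": 0},{"jaw": 0.1,"tx": 0,"ty": 0,"tz": 0,"roll": 0},{"jaw": 0.1,"tx": 0,"ty": 0,"tz": 0,"roll": 0},{"jaw": 0.1,"tx": 0,"ty": 0,"tz": 0,"roll": 0},{"jaw": 0.1,"tx": 0,"ty": 0,"tz": 0,"roll": 0},{"jaw": 0.1,"tx": 0,"ty": 0,"tz": 0,"roll": 0}], squeeze=50)

```text
clock: 5.95
tcp_pos: [510.7, 282.5, 1.4]
orientation: [0.343, 3.123, -0.0]
contact_force: [-0.7, 0.3, -0.4]
finger_gap: 0.148
```

Call:
move_arm(moves=[{"jaw": 0,"tx": 0,"ty": 0,"tz": 0,"roll": 0},{"jaw": 0,"tx": 0,"ty": 0,"tz": 0,"roll": 0},{"jaw": 0,"tx": 0,"ty": 0,"tz": -10,"roll": 0},{"jaw": 0,"tx": 0,"ty": 0,"tz": -30,"roll": 0},{"jaw": 0,"tx": 0,"ty": 0,"tz": -40,"roll": 0},{"jaw": 0,"tx": 0,"ty": 0,"tz": -40,"roll": 0},{"jaw": 0,"tx": 0,"ty": 0,"tz": -30,"roll": 0},{"jaw": 0,"tx": 0,"ty": 0,"tz": 0,"roll": 0}])

```text
clock: 6.75
tcp_pos: [513.7, 283.9, 157.2]
orientation: [0.342, 3.113, 0.008]
contact_force: [0.4, -0.2, 0.4]
finger_gap: 0.147
```

```bash
python3 - <<'E'
from rig import ctrl, optics
from h import *
s=ctrl.get_state();print(s["tcp_pos"],s["contact_force"],s["finger_gap"]*94)
i=optics.get_image("wrist");cv2.imwrite("pics/w4.png",i["frame"][:,:,::-1])
j=optics.get_image("scene");cv2.imwrite("pics/s4.png",cv2.resize(j["frame"][100:260,230:430],None,fx=4,fy=4)[:,:,::-1])
E
```

```text
[513.72516729 283.85654334 157.15171781] [ 0.42717983 -0.23198916  0.40170389] 13.810189995524473
```

View pics/w4.png

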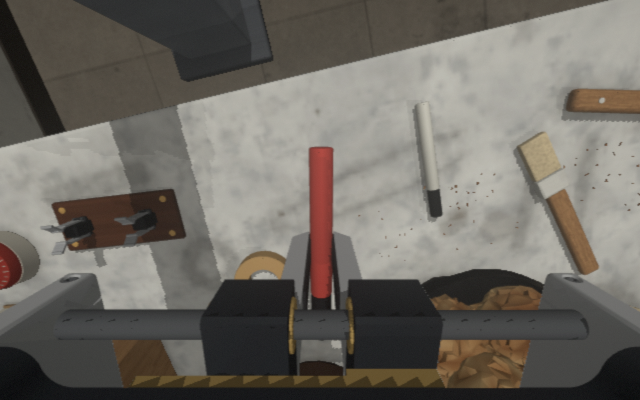

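View pics/s4.png

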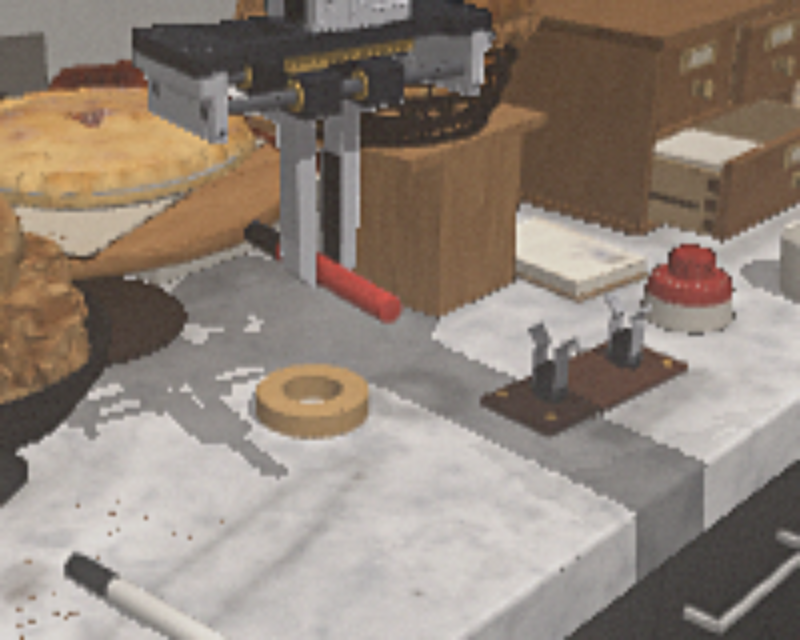

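Call:
move_arm(moves=[{"jaw": 0,"tx": 15,"ty": -15,"tz": 0,"roll": 0},{"jaw": 0,"tx": 15,"ty": -40,"tz": 0,"roll": 0},{"jaw": 0,"tx": 0,"ty": -45,"tz": 0,"roll": 0},{"jaw": 0,"tx": 0,"ty": -45,"tz": 0,"roll": 0},{"jaw": 0,"tx": -5,"ty": -45,"tz": 0,"roll": 0},{"jaw": 0,"tx": -5,"ty": -45,"tz": 0,"roll": 0},{"jaw": 0,"tx": -10,"ty": -45,"tz": 0,"roll": 0},{"jaw": 0,"tx": -10,"ty": -45,"tz": 0,"roll": 0},{"jaw": 0,"tx": -10,"ty": -45,"tz": 0,"roll": 0},{"jaw": 0,"tx": -5,"ty": -35,"tz": 0,"roll": 0}])

```text
clock: 7.85
tcp_pos: [436.0, -118.1, 149.8]
orientation: [-0.345, -3.12, -0.001]
contact_force: [0.5, 0.1, -0.6]
finger_gap: 0.145
```

Call:
move_arm(moves=[{"jaw": 0,"tx": 0,"ty": 0,"tz": 0,"roll": 8.34},{"jaw": 0,"tx": 0,"ty": 0,"tz": 0,"roll": 8.34},{"jaw": 0,"tx": 0,"ty": 0,"tz": 0,"roll": 8.34},{"jaw": 0,"tx": 0,"ty": 0,"tz": 0,"roll": 8.34},{"jaw": 0,"tx": 0,"ty": 0,"tz": 0,"roll": 8.34},{"jaw": 0,"tx": 0,"ty": 0,"tz": 0,"roll": 8.34},{"jaw": 0,"tx": 0,"ty": 0,"tz": 0,"roll": 8.34},{"jaw": 0,"tx": 0,"ty": 0,"tz": 0,"roll": 8.34},{"jaw": 0,"tx": 0,"ty": 0,"tz": 0,"roll": 8.34},{"jaw": 0,"tx": 0,"ty": 0,"tz": 0,"roll": 8.34}])

```text
clock: 8.85
tcp_pos: [435.8, -115.4, 149.6]
orientation: [-2.337, -2.094, 0.003]
contact_force: [0.7, 0.3, 0.8]
finger_gap: 0.146
```

Call:
move_arm(moves=[{"jaw": 0,"tx": 3,"ty": 15,"tz": 0,"roll": 0},{"jaw": 0,"tx": 3,"ty": 15,"tz": 0,"roll": 0},{"jaw": 0,"tx": 0,"ty": 8,"tz": 0,"roll": 0},{"jaw": 0,"tx": 0,"ty": 0,"tz": 0,"roll": 0},{"jaw": 0,"tx": 0,"ty": 0,"tz": 0,"roll": 0},{"jaw": 0,"tx": 0,"ty": 0,"tz": 0,"roll": 0}])

```text
clock: 9.45
tcp_pos: [475.3, -113.9, 151.3]
orientation: [-2.333, -2.103, 0.001]
contact_force: [-0.6, -0.0, 0.9]
finger_gap: 0.143
```

```bash
python3 - <<'E'
from rig import ctrl, optics
from h import *
import pickle
s=ctrl.get_state();R=cv2.Rodrigues(s["orientation"])[0];print(s["clock"],s["tcp_pos"],R.round(4),s["finger_gap"]*94,np.degrees(np.arctan2(R[1,0],R[0,0])))
d={n:optics.get_image(n) for n in("wrist","scene","top")};pickle.dump(d,open("d5.pkl","wb"))
cv2.imwrite("pics/w5.png",d["wrist"]["frame"][:,:,::-1])
cv2.imwrite("pics/s5.png",cv2.resize(d["scene"]["frame"][100:260,280:480],None,fx=4,fy=3.7)[:,:,::-1])
E
```

```text
9.45 [ 475.29346739 -113.87153689  151.26801689] [[ 1.031e-01  9.947e-01 -9.000e-04]
 [ 9.947e-01 -1.031e-01  1.000e-04]
 [ 0.000e+00 -9.000e-04 -1.000e+00]] 13.464190172929403 84.0834667498226
```

View pics/w5.png

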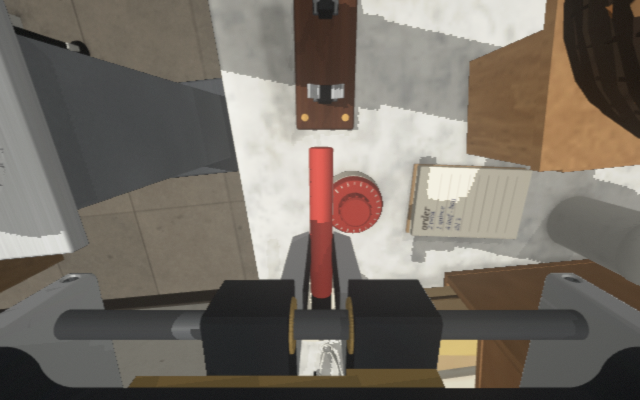

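View pics/s5.png

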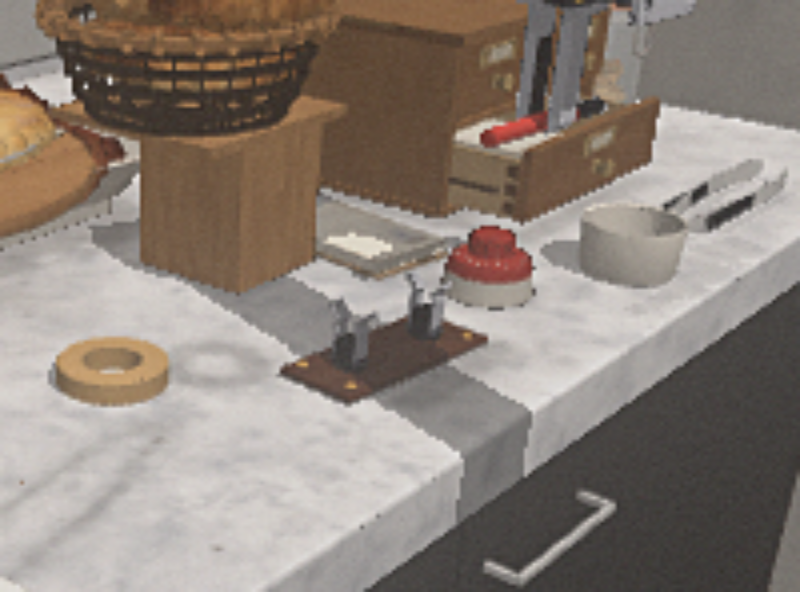

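```bash
python3 - <<'E'
from h import *
import pickle
d=pickle.load(open("d5.pkl","rb"));i=d["wrist"];g=i["frame"].astype(int)
cv2.imwrite("pics/w5c.png",cv2.resize(g[0:160,270:380].astype(np.uint8),None,fx=5,fy=3.7,interpolation=cv2.INTER_CUBIC)[:,:,::-1])
br=(g[...,0]-g[...,2]>20)&(g[...,0]<140)
for r in(40,60,110,122):
    xs=np.nonzero(br[r,285:365])[0]+285;a,b=xs.min()-.5,xs.max()+.5
    A,B=onz(i,(a,r),9),onz(i,(b,r),9);print(r,a,b,A.round(1),B.round(1),((A+B)/2).round(1),np.linalg.norm(A-B).round(1))
col=np.nonzero(br[:,310:340].any(1)[:150])[0];print(col.max(),onz(i,(325,129),9))
red=(g[...,0]-g[...,1]>70)
for r in(155,170,190,205):
    xs=np.nonzero(red[r,300:331])[0]+300;print("pen",r,xs.min(),xs.max(),onz(i,((xs.min()+xs.max())/2,r),157.4).round(1))
print("pen end",onz(i,(320.5,148),160))
E
```

```text
40 294.5 354.5 [463.8  51.4   9. ] [524.6  45.    9. ] [494.2  48.2   9. ] 61.1
60 295.5 354.5 [462.5  32.9   9. ] [523.2  26.6   9. ] [492.9  29.7   9. ] 61.1
110 295.5 353.5 [456.2 -15.9   9. ] [518.6 -22.4   9. ] [487.4 -19.1   9. ] 62.8
122 295.5 353.5 [454.6 -28.2   9. ] [517.7 -34.8   9. ] [486.2 -31.5   9. ] 63.5
148 [485.98771767 -38.94422359   9.        ]
pen 155 310 330 [479.9 -51.9 157.4]
pen 170 310 330 [479.  -61.  157.4]
pen 190 310 330 [477.7 -73.5 157.4]
pen 205 310 330 [476.6 -83.3 157.4]
pen end [480.6943391 -47.5574912 160.       ]
```

View pics/w5c.png

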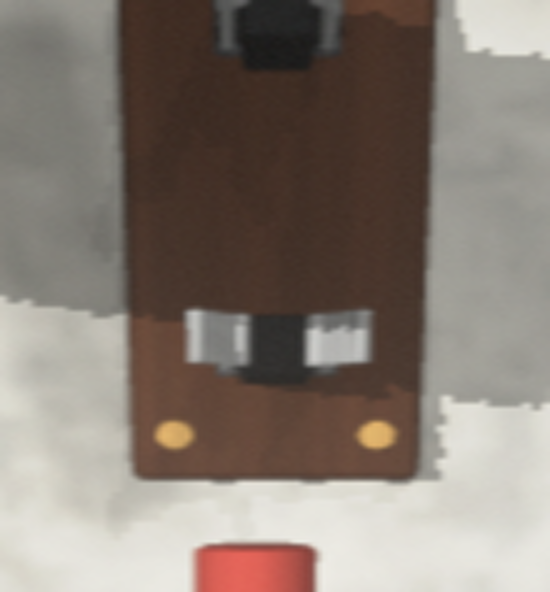

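Call:
move_arm(moves=[{"jaw": 0,"tx": 25,"ty": 3.2,"tz": 0,"roll": 0},{"jaw": 0,"tx": 40,"ty": 0,"tz": 0,"roll": 0},{"jaw": 0,"tx": 40,"ty": 0,"tz": 0,"roll": 0},{"jaw": 0,"tx": 30,"ty": 0,"tz": 0,"roll": 0},{"jaw": 0,"tx": 15,"ty": 0,"tz": 0,"roll": 0},{"jaw": 0,"tx": 0,"ty": 0,"tz": 0,"roll": 0},{"jaw": 0,"tx": 0,"ty": 0,"tz": 20,"roll": 0},{"jaw": 0,"tx": 0,"ty": 0,"tz": 15,"roll": 0},{"jaw": 0,"tx": 0,"ty": 0,"tz": 0,"roll": 0}])

```text
clock: 10.5
tcp_pos: [492.6, 33.9, 114.9]
orientation: [-2.333, -2.101, 0.005]
contact_force: [-0.9, -0.6, -0.8]
finger_gap: 0.146
```

```bash
cat > look.py <<'E'
import sys
from rig import ctrl, optics
from h import *
import pickle
k=sys.argv[1]
s=ctrl.get_state();R=cv2.Rodrigues(s["orientation"])[0];print(s["clock"],s["tcp_pos"],s["contact_force"],s["finger_gap"]*94,np.degrees(np.arctan2(R[1,0],R[0,0])))
d={n:optics.get_image(n) for n in("wrist","scene","top")};pickle.dump(d,open(f"d{k}.pkl","wb"))
a=cv2.resize(d["scene"]["frame"][80:230,280:480],None,fx=4,fy=4,interpolation=cv2.INTER_CUBIC)
cv2.imwrite(f"pics/s{k}.png",a[:,:,::-1]);cv2.imwrite(f"pics/w{k}.png",d["wrist"]["frame"][:,:,::-1])
cv2.imwrite(f"pics/t{k}.png",cv2.resize(d["top"]["frame"][120:270,340:500],None,fx=4,fy=4,interpolation=cv2.INTER_CUBIC)[:,:,::-1])
E
python3 look.py 6
```

```text
10.5 [492.60500689  33.90554974 114.85198229] [-0.9012837  -0.63431027 -0.83603231] 13.730272952158964 84.01513915740622
```

View pics/s6.png

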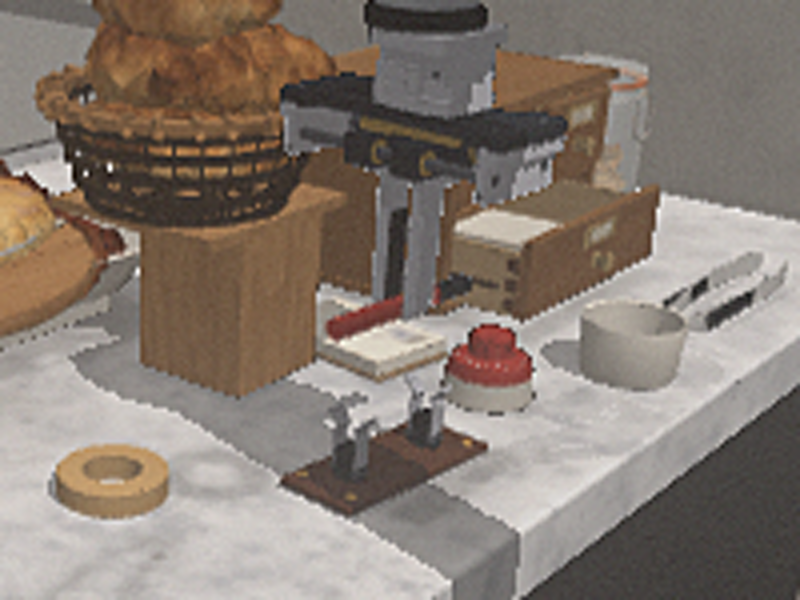

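View pics/w6.png

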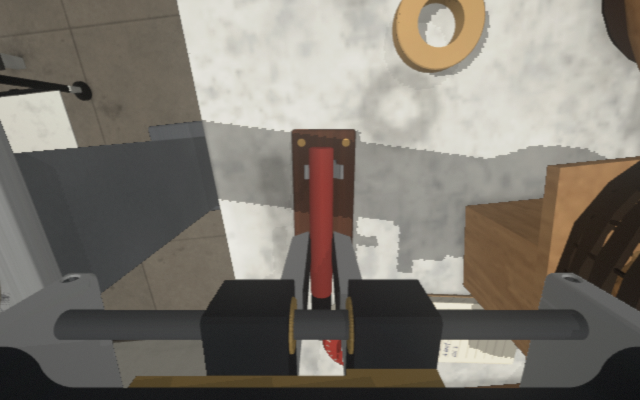

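View pics/t6.png

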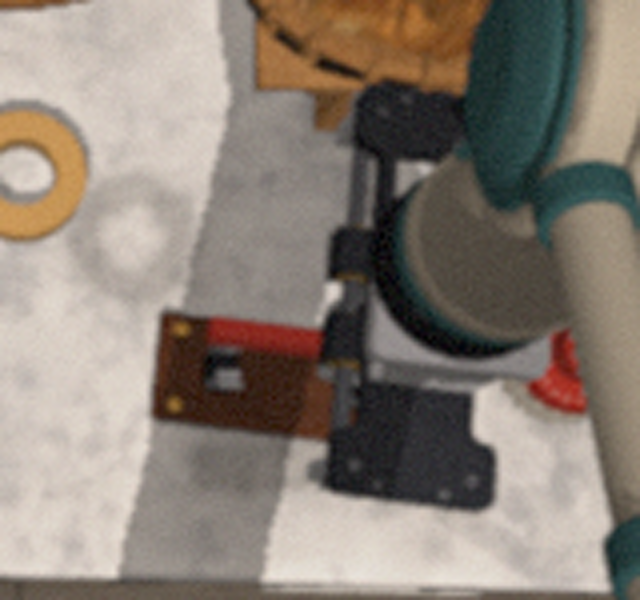

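The pen is level over the holder. The gripper body looks close to the basket and pedestal, so I check that clearance before going down.

```bash
python3 - <<'E'
from h import *
import pickle
d=pickle.load(open("d6.pkl","rb"));t=d["top"];w=d["wrist"];s=d["scene"]
print("body top edge",[onz(t,(435,141),z).round() for z in(212,230,245)], onz(t,(432,120+490/4),240).round(),onz(t,(455,120+505/4),240).round())
print("plate edge",[onz(t,(404,142.5),z).round() for z in(110,130,150)],[onz(t,(440,142.),z).round() for z in(110,130,150)])
# pedestal top corners, triangulate top(404,142.5) with scene; scene crop pedestal top front-left corner (140,230)->(315,137.5)? right (325,195)
def tri(a,p,b,q):
    c1,v1=ray(a,p);c2,v2=ray(b,q);v1/=np.linalg.norm(v1);v2/=np.linalg.norm(v2)
    k=np.linalg.lstsq(np.c_[v1,-v2],c2-c1,rcond=None)[0];return ((c1+k[0]*v1+c2+k[1]*v2)/2).round(),np.linalg.norm(c1+k[0]*v1-c2-k[1]*v2).round(1)
print(tri(t,(404,142.5),s,(280+235/4,80+237/4)))
# wrist view of pedestal: near corners (465,207)?(545,165)
print("wrist/scene pedestal", tri(w,(545,240),s,(280+235/4,80+237/4)))
# expected projection of the body corners in scene
for z in (212,245): print(proj(s,[[581,25,z],[405,43,z]]).round())
E
python3 - <<'E'
import cv2,pickle
d=pickle.load(open("d6.pkl","rb"))
cv2.imwrite("pics/s6z.png",cv2.resize(d["scene"]["frame"][80:190,280:430],None,fx=5.3,fy=5.3,interpolation=cv2.INTER_CUBIC)[:,:,::-1])
E
```

```text
body top edge [array([600.,  36., 212.]), array([593.,  42., 230.]), array([588.,  47., 245.])] [412.  55. 240.] [406.  17. 240.]
plate edge [array([632.,  70., 110.]), array([624.,  75., 130.]), array([617.,  79., 150.])] [array([635.,  -5., 110.]), array([628.,   1., 130.]), array([620.,   7., 150.])]
(array([611.,  76., 153.]), np.float64(13.1))
wrist/scene pedestal (array([632.,  34., 136.]), np.float64(8.7))
[[358. 116.]
 [413. 130.]]
[[358. 103.]
 [414. 116.]]
```

View pics/s6z.png

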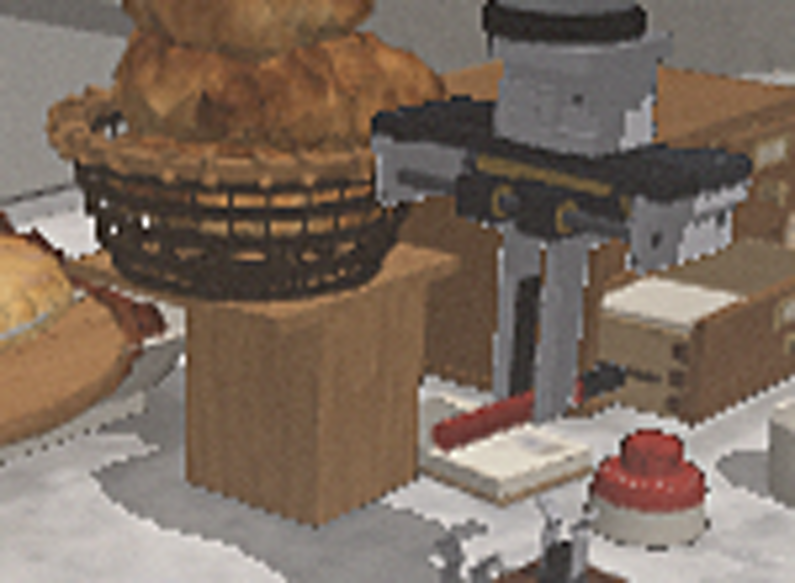

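Call:
move_arm(moves=[{"jaw": 0,"tx": 1,"ty": 1.5,"tz": 15,"roll": 0},{"jaw": 0,"tx": 0,"ty": 0,"tz": 20,"roll": 0},{"jaw": 0,"tx": 0,"ty": 0,"tz": 15,"roll": 0},{"jaw": 0,"tx": 0,"ty": 0,"tz": 0,"roll": 0},{"jaw": 0,"tx": 0,"ty": 0,"tz": 0,"roll": 0}])

```text
clock: 11.15
tcp_pos: [496.8, 35.4, 67.3]
orientation: [2.333, 2.102, 0.001]
contact_force: [0.6, 0.6, 0.3]
finger_gap: 0.145
```

```bash
python3 look.py 7; python3 - <<'E'
import cv2,pickle
f=pickle.load(open("d7.pkl","rb"))["wrist"]["frame"]
cv2.imwrite("pics/w7c.png",cv2.resize(f[80:260,260:380],None,fx=5,fy=3.3,interpolation=cv2.INTER_CUBIC)[:,:,::-1])
E
```

```text
11.15 [496.77057062  35.37340927  67.26507637] [0.56891415 0.61415258 0.2773002 ] 13.667739694188011 84.03521209111686
```

View pics/w7c.png

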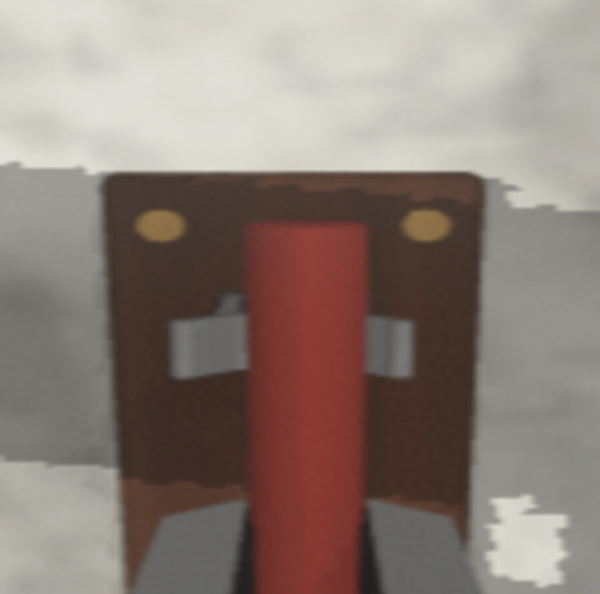

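View pics/s7.png

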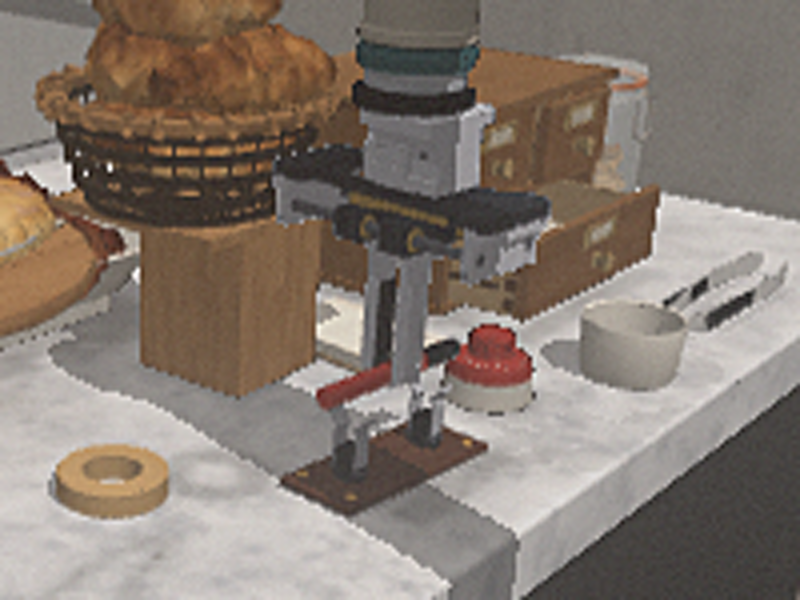

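The pen sits about 2 mm too far to +x of the mouth: finger centre at x=318.5, pen at 321.4. I shift back 2 mm and start down.

Call:
move_arm(moves=[{"jaw": 0,"tx": 0,"ty": -2,"tz": 0,"roll": 0},{"jaw": 0,"tx": 0,"ty": 0,"tz": 4,"roll": 0},{"jaw": 0,"tx": 0,"ty": 0,"tz": 4,"roll": 0},{"jaw": 0,"tx": 0,"ty": 0,"tz": 0,"roll": 0},{"jaw": 0,"tx": 0,"ty": 0,"tz": 0,"roll": 0}])

```text
clock: 11.8
tcp_pos: [493.9, 35.9, 58.2]
orientation: [-2.333, -2.103, 0.001]
contact_force: [-0.1, 0.6, -0.3]
finger_gap: 0.148
```

```bash
python3 look.py 8; python3 - <<'E'
import cv2,pickle
f=pickle.load(open("d8.pkl","rb"))["wrist"]["frame"]
cv2.imwrite("pics/w8c.png",cv2.resize(f[80:260,260:380],None,fx=5,fy=3.3,interpolation=cv2.INTER_CUBIC)[:,:,::-1])
E
```

```text
11.8 [493.89866908  35.9064094   58.18428516] [-0.09762154  0.60511088 -0.34322504] 13.905376672888512 84.05334548835424
```

View pics/w8c.png

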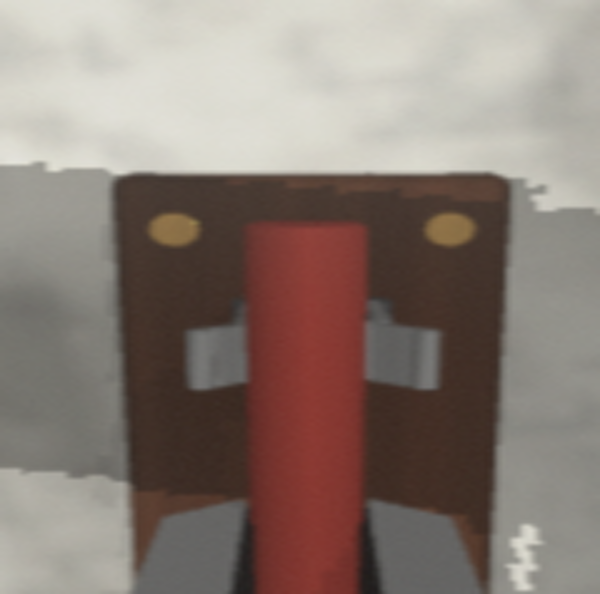

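Call:
move_arm(moves=[{"jaw": 0,"tx": 0,"ty": 0.7,"tz": 4,"roll": 0},{"jaw": 0,"tx": 0,"ty": 0,"tz": 4,"roll": 0},{"jaw": 0,"tx": 0,"ty": 0,"tz": 4,"roll": 0},{"jaw": 0,"tx": 0,"ty": 0,"tz": 2,"roll": 0},{"jaw": 0,"tx": 0,"ty": 0,"tz": 2,"roll": 0},{"jaw": 0,"tx": 0,"ty": 0,"tz": 2,"roll": 0}], squeeze=60)

```text
clock: 12.55
tcp_pos: [495.0, 35.8, 40.9]
orientation: [2.333, 2.103, 0.0]
contact_force: [-1.7, 0.1, 4.3]
finger_gap: 0.145
```

Call:
move_arm(moves=[{"jaw": 0,"tx": 0,"ty": 0,"tz": 2,"roll": 0},{"jaw": 0,"tx": 0,"ty": 0,"tz": 2,"roll": 0},{"jaw": 0,"tx": 0,"ty": 0,"tz": 0,"roll": 0}])

```text
clock: 12.85
tcp_pos: [494.7, 35.8, 35.8]
orientation: [-2.334, -2.103, 0.001]
contact_force: [2.5, -0.6, -2.4]
finger_gap: 0.145
```

Call:
move_arm(moves=[{"jaw": 0,"tx": 0,"ty": 0,"tz": 1,"roll": 0},{"jaw": 0,"tx": 0,"ty": 0,"tz": 1,"roll": 0},{"jaw": 0,"tx": 0,"ty": 0,"tz": 0,"roll": 0}])

```text
clock: 13.15
tcp_pos: [494.5, 35.8, 34.2]
orientation: [-2.333, -2.103, 0.001]
contact_force: [0.0, -0.4, -0.4]
finger_gap: 0.143
```

```bash
python3 look.py 9
```

```text
13.15 [494.54159761  35.82192131  34.23622987] [ 0.00486112 -0.35111325 -0.41822146] 13.413292281728642 84.05248484412778
```

View pics/s9.png

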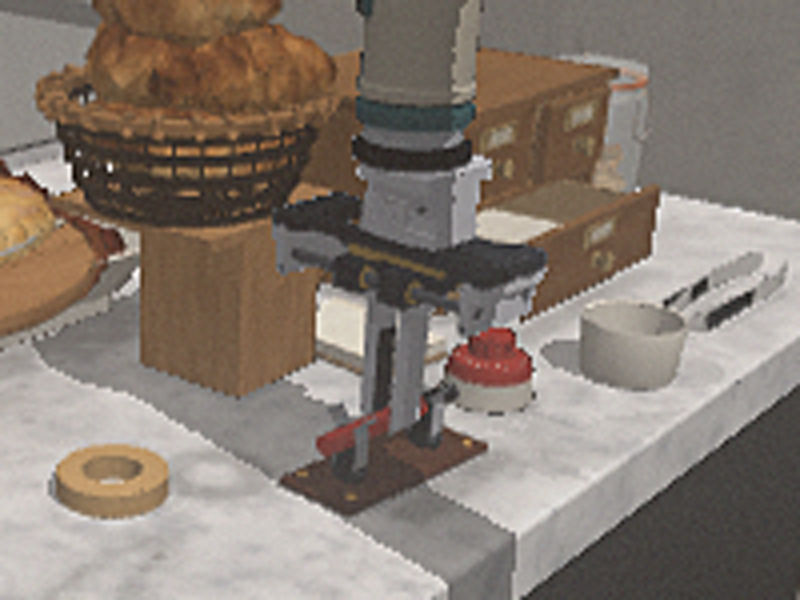

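View pics/w9.png

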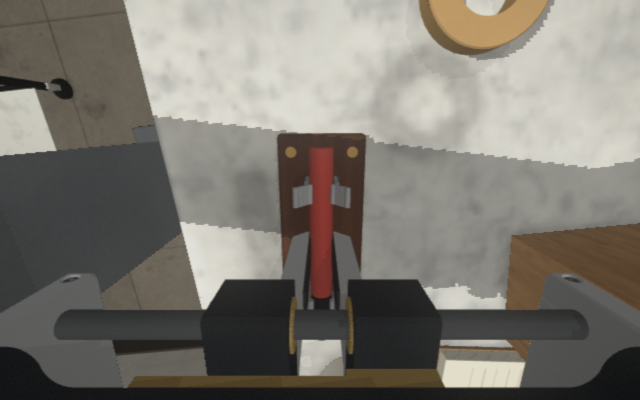

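Call:
move_arm(moves=[{"jaw": 0,"tx": 0,"ty": 0,"tz": 1,"roll": 0},{"jaw": 0,"tx": 0,"ty": 0,"tz": 1,"roll": 0},{"jaw": 0,"tx": 0,"ty": 0,"tz": 0,"roll": 0}])

```text
clock: 13.6
tcp_pos: [494.9, 35.8, 33.6]
orientation: [2.333, 2.103, 0.0]
contact_force: [-2.3, 0.0, 9.0]
finger_gap: 0.143
```

9 N upward with the height stalled at 33.6 mm means the pen is on the saddles. One more small press, relax, then open.

Call:
move_arm(moves=[{"jaw": 0,"tx": 0,"ty": 0,"tz": 1,"roll": 0},{"jaw": 0,"tx": 0,"ty": 0,"tz": 0,"roll": 0},{"jaw": 0,"tx": 0,"ty": 0,"tz": -1.5,"roll": 0},{"jaw": 0.4,"tx": 0,"ty": 0,"tz": 0,"roll": 0},{"jaw": 0.4,"tx": 0,"ty": 0,"tz": 0,"roll": 0},{"jaw": 0.4,"tx": 0,"ty": 0,"tz": 0,"roll": 0},{"jaw": 0.4,"tx": 0,"ty": 0,"tz": 0,"roll": 0}])

```text
clock: 14.3
tcp_pos: [494.6, 35.8, 32.6]
orientation: [-2.333, -2.103, 0.001]
contact_force: [-0.3, 0.2, 0.3]
finger_gap: 0.392
```

Call:
move_arm(moves=[{"jaw": 0.4,"tx": 0,"ty": 0,"tz": -10,"roll": 0},{"jaw": 0.4,"tx": 0,"ty": 0,"tz": -20,"roll": 0},{"jaw": 0.4,"tx": 0,"ty": 0,"tz": -20,"roll": 0},{"jaw": 0.4,"tx": 0,"ty": 0,"tz": -10,"roll": 0},{"jaw": 0.4,"tx": -15,"ty": -15,"tz": 0,"roll": 0},{"jaw": 0.4,"tx": -40,"ty": -15,"tz": 0,"roll": 0},{"jaw": 0.4,"tx": -40,"ty": -10,"tz": -20,"roll": 0},{"jaw": 0.4,"tx": -30,"ty": 0,"tz": -20,"roll": 0},{"jaw": 0.4,"tx": -15,"ty": 0,"tz": 0,"roll": 0},{"jaw": 0.4,"tx": 0,"ty": 0,"tz": 0,"roll": 0}])

```text
clock: 15.3
tcp_pos: [440.7, -101.1, 133.7]
orientation: [2.336, 2.098, 0.001]
contact_force: [0.5, 0.2, -0.1]
finger_gap: 0.396
```

```bash
python3 look.py 10;python3 - <<'E'
import cv2,pickle
f=pickle.load(open("d10.pkl","rb"))["scene"]["frame"]
cv2.imwrite("pics/s10c.png",cv2.resize(f[160:215,340:410],None,fx=10,fy=10,interpolation=cv2.INTER_CUBIC)[:,:,::-1])
E
```

```text
15.3 [ 440.74648552 -101.12584993  133.73921877] [ 0.46037578  0.17830509 -0.10876393] 37.259543340707964 83.87425521466665
```

View pics/s10c.png

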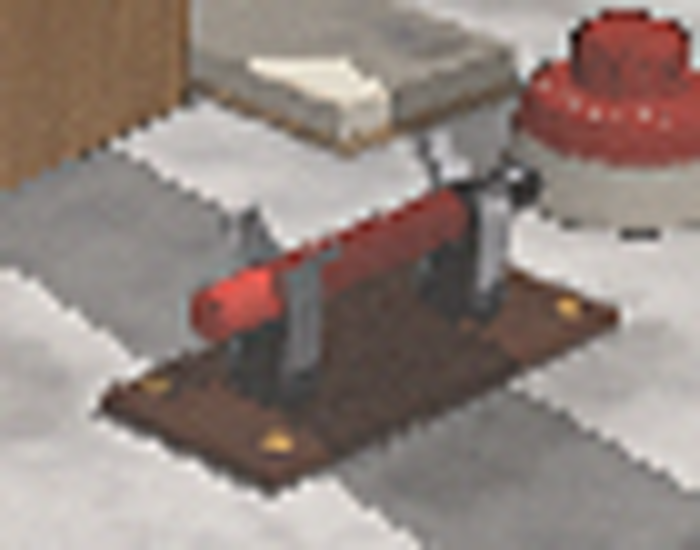

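View pics/w10.png

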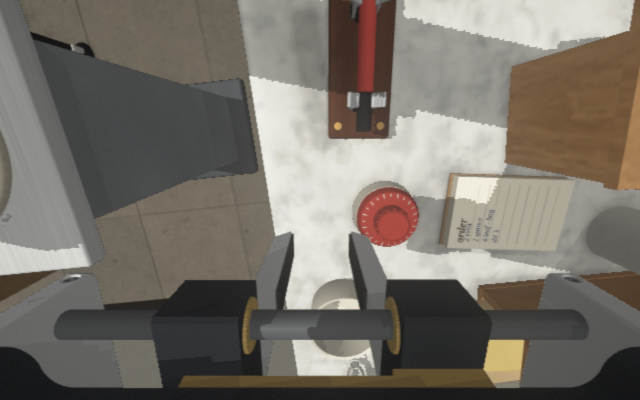

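View pics/t10.png

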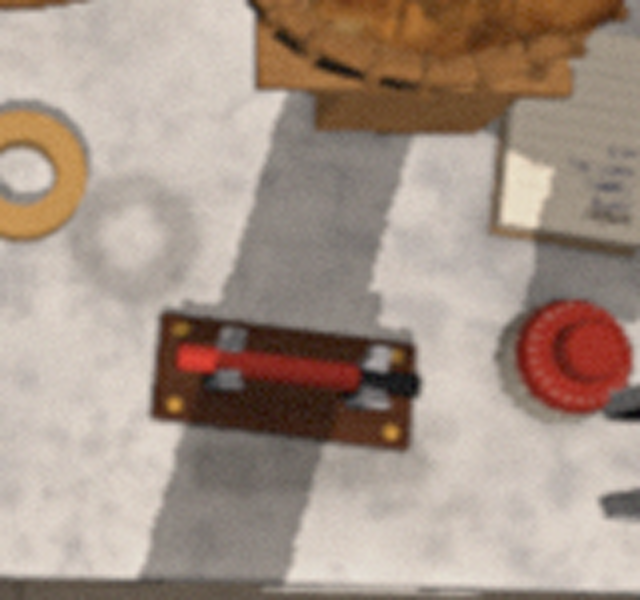

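The pen sits between both finger pairs, with the lips over it. I check its length, centring and height numerically, and the white pen.

```bash
python3 - <<'E'
from h import *
import pickle
d=pickle.load(open("d10.pkl","rb"));d0=pickle.load(open("d0.pkl","rb"));t=d["top"];s=d["scene"]
A=onz(t,(340+178/4,120+357/4),40);B=onz(t,(340+418/4,120+385/4),40);print(A,B,(A+B)/2,np.linalg.norm(A-B))
u=np.array([.1045,.9945,0]);c=np.array([493.2,35,0])
print("offset along",((A+B)/2-c)@u)
# scene: expected ends at home vs 11 mm high
for z in(40,51):print(z,proj(s,[c+66*u+[0,0,z],c-66*u+[0,0,z]]).round(1))
print("seen", (340+205/10,160+312/10),(340+527/10,160+188/10))
a=d0["top"]["frame"][165:245,230:262].astype(int);b=t["frame"][165:245,230:262].astype(int);print("white diff",np.abs(a-b).mean(),np.abs(a-b).max())
E
```

```text
[500.041446   100.01395934  40.        ] [487.86188039 -32.64801525  40.        ] [493.9516632   33.68297204  40.        ] 133.21989837089407
offset along -1.2312354976385498
40 [[361.5 191.3]
 [392.9 178. ]]
51 [[361.8 187.6]
 [393.3 174.4]]
seen (360.5, 191.2) (392.7, 178.8)
white diff 6.224869791666666 17
```

```bash
python3 -c "
from rig import ctrl
print(ctrl.hand_in())"
```

```text
the job is handed in; nothing more can be done
None
```

The red pen is home in the holder and released, and I handed the job in at about 15.5 s. I gripped it at its middle, turned it to line up with the holder, and pressed it straight down. The force rose to about 4 N at the lips, fell away as they snapped, then reached 9 N with the pen stopped on the saddles.

Last checks:
- **Seating:** both pen ends in the scene view are within about 1 px of where a home pen (40 mm up) should be. A pen resting on the lips would be about 4 px higher.
- **Centring:** it is about 1 mm off centre along the holder, and its measured length is 133 mm (134 mm real).
- **White pen:** its patch in the top view is unchanged apart from image noise.
- **Gripper:** it stands well clear, with near-zero force.

Disagreements:
- **Sideways position:** on the way in, the arm's readings and the wrist view differed by 2–3 mm. I corrected it by comparing the pen with the spring fingers in the wrist image just above the mouth.
- **Basket clearance:** the gripper body passed an estimated 10–15 mm from the basket rim, and the force readings there showed no contact.

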